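# Weigh out hex nuts on the dial scale

## Robot

A 6-joint arm with a two-finger parallel gripper is mounted at the origin on a cart in front of the work surface, level with it; the furniture and walls round the work are solid. World frame = base frame: x ahead of the robot, y to its left, z up, the work surface at z = 0. Lengths are in m, angles in rad, forces in N, time in s.
With the tool pointing down it reaches from about 0.225 to 0.875 m from the base axis. Payload 3.4 kg.
Tool frame: the origin (TCP) lies on the centre line of the jaws, within the pads' length; the fingertips stand 19 mm ahead of it and the grasp point (between the pads) is the TCP; z points along the fingers, y is the line along which they close (so a half turn about z gives the same grasp; the last joint's range is limited). The gripper opens to 85 mm and grips with 20 to 120 N. Pads are 22 mm wide; open, the fingers measure 114 mm over their backs; the gripper's body (76 mm by 85 mm) begins 54 mm behind the grasp point. The pads swing forward as they close: fully open they stand 13 mm farther back than shut.
Start: joints at [1.162, 0.276, 1.505, -0, 1.361, -0.121], TCP at [0.163, 0.551, 0.25] pointing down, gripper open.
Joint ranges: [-2.89, 2.89], [-0.75, 2.08], [0.22, 2.7], [-1.18, 4.32], [0.11, 2.71], [-2.7, 2.7]. Speed limits (rad/s): [2.57, 2.57, 3.14, 3.14, 3.14, 3.14].

## Interface

Orientations are given as a unit quaternion [x, y, z, w].
In Python, from rig import ctrl, camera, camera_info, workorder gives the robot as it stands.
- The arm moves only by the tool apply_moves, never from a script. Its argument "commands" is a list of rows, each a list of 3 entries, a list of its own where there are three numbers: the shift along the tool's x, y, z scaled (see below), then the turn, a rotation vector about the tool's x, y, z scaled (see below), then the opening, from -1 (shut) to 1 (fully open). A call has 1 to 12 rows; each row shifts and turns the commanded pose from where the row before left it, along the tool's axes as they then stand; what a row does not reach is not made up. The controller multiplies each number of a shift by 50 mm and each number of a turn by 90 degrees. A row lasts 1/10 s, in which the tool goes at most 50 mm and 8.59 degrees, less where a joint would pass 70% of its speed; a pose out of reach is approached as far as the arm can. A call with a number of a shift or a turn outside -1 to 1 is refused whole. A call with a gripper value outside its range is refused whole. The fingers move at their own pace and stop on an object; the grip force is fixed at half the most. Time passes only in rows, so rows that do not move let the fingers close. It gives the time, the measured TCP pose, the force, the opening and the grip force at its end, in the units of the state.
- ctrl.observe(): the state, without advancing time (a new reading comes with each control period).
- camera(name): name is "scene" or "top" or "wrist"; returns the picture (420x560x3 uint8, red, green, blue); there is no depth.
- camera_info(name): a dict with "fx", "fy", "cx", "cy" (pixels), "R" (3x3) and "t" (3): a world point X has camera coordinates R X + t. Camera axes: x right, y down, z forward; pixel columns grow to the right and rows downward; lengths in m; the calibration is good to about 2 mm. A picture is of the moment at which its call begins: read the wrist's pose just before it. camera_info takes no time and is no camera call; for the wrist camera it gives the pose at the moment of the call.
- workorder.close_job(): hands the job in; it is judged then, once.
The state is a dict: "time": time; "joints": joint angles; "qd": joint speeds; "joint_efforts": joint torques, N m; "position": TCP position; "ee_rot": TCP orientation; "ft_force": force on the tool from outside, world axes, zero at the start; "moment": the same for the moment, N m; "gripper_width": finger opening in m; "finger_force": force on a finger pad.
Only numpy, scipy, OpenCV 4.12 (cv2) and the standard library are available. Lean on these libraries where they do the work, as an engineer would, in place of code of your own. Each camera call takes 0.05 s, during which the arm holds its last target. There are 200 camera calls.

## Task

Weigh out a batch of nuts: take nuts from the hooded rack and lay them gently in the tray of the dial scale, one at a time, letting the needle settle after each, until it stands inside the dark target band between the two tabs on the dial, neither short of it nor past it. Leave the nuts that are not needed in their places on the rack, do not turn the target band, and do not disturb the other things on the bench.

Things in the scene. Friction and masses are not known exactly. Their poses are not given: they have to be found in the camera images.
- rack: fixed plywood rack, 290 mm wide (y), 90 mm deep, 172 mm high; origin on the bench under the row of nuts, x to its back, y along the row, z up. Its board slopes 35 degrees, rising to the back, and passes 55 mm above the origin. Nuts lie on it at y = -97.5, -32.5, 32.5, 97.5 mm, each on two stop pins (4 mm thick, 5 mm high) just below it, 7 mm either side of its middle
- hood_edge (a point): middle of the lower front edge of the rack's hood, at x = 5, z = 165 mm of the rack; the hood runs the rack's whole width and covers the nuts from straight above, so come in from the front square to the slope, the tool tilted about 35 degrees, and back out the same way
- nut_1: plain steel M12 hex nut, 24 mm across flats, 27 mm across corners, 12 mm thick, about 30 g (within 4 percent); origin at the middle of its underside, z its axis (square to the slope on the rack), x square to two flats (repeats every 60 degrees). On the rack two flats face along the row. Nut 1 starts at y = -97.5 mm of the rack
- nut_2: plain steel M12 hex nut, 24 mm across flats, 27 mm across corners, 12 mm thick, about 30 g (within 4 percent); origin at the middle of its underside, z its axis (square to the slope on the rack), x square to two flats (repeats every 60 degrees). On the rack two flats face along the row. Nut 2 starts at y = -32.5 mm of the rack
- nut_3: plain steel M12 hex nut, 24 mm across flats, 27 mm across corners, 12 mm thick, about 30 g (within 4 percent); origin at the middle of its underside, z its axis (square to the slope on the rack), x square to two flats (repeats every 60 degrees). On the rack two flats face along the row. Nut 3 starts at y = 32.5 mm of the rack
- nut_4: plain steel M12 hex nut, 24 mm across flats, 27 mm across corners, 12 mm thick, about 30 g (within 4 percent); origin at the middle of its underside, z its axis (square to the slope on the rack), x square to two flats (repeats every 60 degrees). On the rack two flats face along the row. Nut 4 starts at y = 97.5 mm of the rack
- scale: fixed spring dial scale; origin on the bench under the middle of its tray, x towards its back, y to the left, z up. Grey housing up to 66 mm; base from x = -150 to 65 mm, 120 mm wide; round white dial, 116 mm across, at x = -112 mm, 50 mm up, facing the front and tilted back 45 degrees. Tray above it: see point tray_floor
- tray_floor (a point): middle of the inner floor of the scale's aluminium tray, axes as the scale's; empty it stands 91 mm above the bench. Tray inside 129 mm (x) by 139 mm (y), rim 9 mm above the floor, 3 mm walls. It is sprung (120 N/m): sinks about 2.5 mm for each nut, 14 mm at most, stays level wherever the load lies
- needle (a joint): the black needle of the dial, rad: 0 with an empty tray (pointing left and a little down), grows clockwise with the load, about 0.45 for each nut; settles within about 0.5 s; anything pressing on the tray shows too
- needle_tip (a point): tip of the needle, 44 mm from the dial's middle; x axis turns with the needle and at needle = target_band is parallel to that of band_middle
- target_band (a joint): the target: a dark grey arc between two raised tabs at the edge of the dial, on a ring that turns; the value (rad) is the needle value at the middle of the band, which reaches 0.255 rad either side. Somewhere from 0.78 to 1.5, so that two or three nuts are needed; leave it as it is
- band_middle (a point): middle of the target arc, 48 mm from the dial's middle; x axis turns with the band
- tape_measure: bystander: tape measure lying on the bench behind the scale, to its right, 69x99x36 mm; origin under its middle
- masking_tape: bystander: roll of masking tape, 104 mm across, 24 mm high, at the left; origin under its middle
- red_can: bystander: drinks can, 66 mm across, 168 mm high, at the far left; origin under its middle
- pliers_bench: bystander: pliers lying at the left, 169x54x12 mm; origin under the middle

How it is judged:
By the outcome, as a careful person would: the job done as asked, in the order asked, and still so for the second after the job is handed in, with the robot touching nothing.
It also fails if it takes over 64 s, if anything falls off the work surface, if the arm or the gripper's body presses on something with over 40 N, if the wrist force passes 120 N, or if a joint passes its speed limit or range.

## Working session

There is one attempt and no reset: what is moved stays moved. The work goes in short steps, Python scripts to look and compute and a tool call to move; the robot and the scene stay as the last step left them, time stands still between calls to the robot, and variables do not carry over. Pictures are saved under pics/ and viewed, at most 10 in all, crops included, and the job is handed in when it is done.

Besides the shell and the picture viewer there is one more tool, called as a command line: name --argument value ..., lists and objects as JSON in quotes. apply_moves: Moves the arm, as the interface text tells. Shifts and turns lie within -1 to 1; 1 stands for 50 mm of shift or 90 degrees of turn. Its arguments: {"type":"object","properties":{"commands":{"type":"array","items":{"type":"array"}}},"required":["commands"]}

```bash
mkdir -p pics
python3 - <<'E'
from rig import ctrl,camera,camera_info
import cv2,numpy as np
for n in("scene","top"):
    im=camera(n);cv2.imwrite(f"pics/{n}0.png",im[:,:,::-1]);i=camera_info(n)
    print(n,i['fx'],i['cx'],i['cy'],np.round(i['R'],4).tolist(),np.round(i['t'],4).tolist())
o=ctrl.observe();print(o['time'],o['position'],o['ee_rot'],o['gripper_width'])
E
```

```text
scene 481.0687323656058 279.09420524506663 212.1877097990559 [[-0.85, -0.5264, -0.0206], [-0.2716, 0.4714, -0.8391], [0.4514, -0.7076, -0.5437]] [0.5782, 0.1216, 1.2296]
top 384.09766215592015 280.6224559749615 211.29520327588 [[0.028, -0.9995, -0.0175], [-0.9833, -0.0243, -0.1805], [0.1799, 0.0222, -0.9834]] [0.2421, 0.557, 0.927]
0.1 [0.16304325 0.55094512 0.24954048] [ 1.43399665e-01  9.89664524e-01 -7.90765996e-04 -2.02629460e-04] 0.08548886195921435
```

View pics/scene0.png

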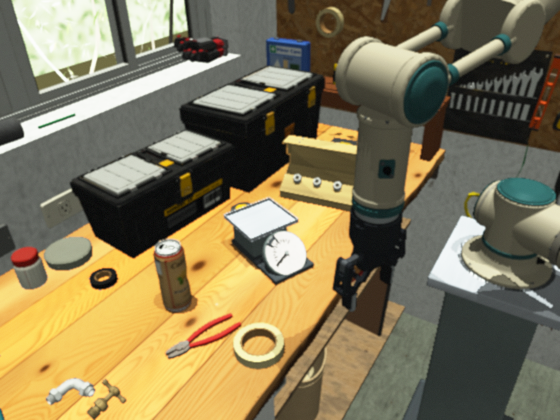

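View pics/top0.png

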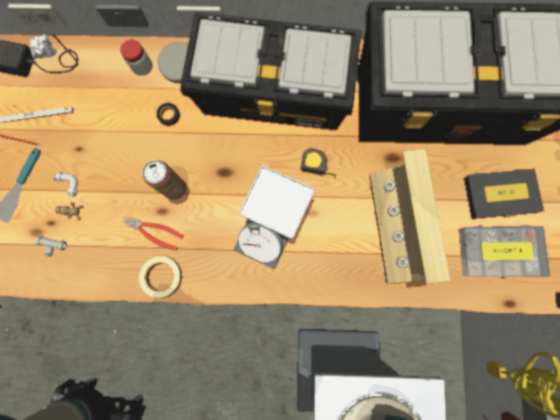

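The scene view shows nuts near (297,179), (317,182), (337,187). The top view shows nuts at about (390,186), (394,211), (398,236) and (403,262), with the tray at about (278,203). I'll enlarge the crop.

Run:
```python
import cv2
im=cv2.imread("pics/top0.png")[145:295,230:430]
cv2.imwrite("pics/c1.png",cv2.resize(im,None,fx=4,fy=4,interpolation=cv2.INTER_CUBIC))
```

```text
(no output)
```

View pics/c1.png

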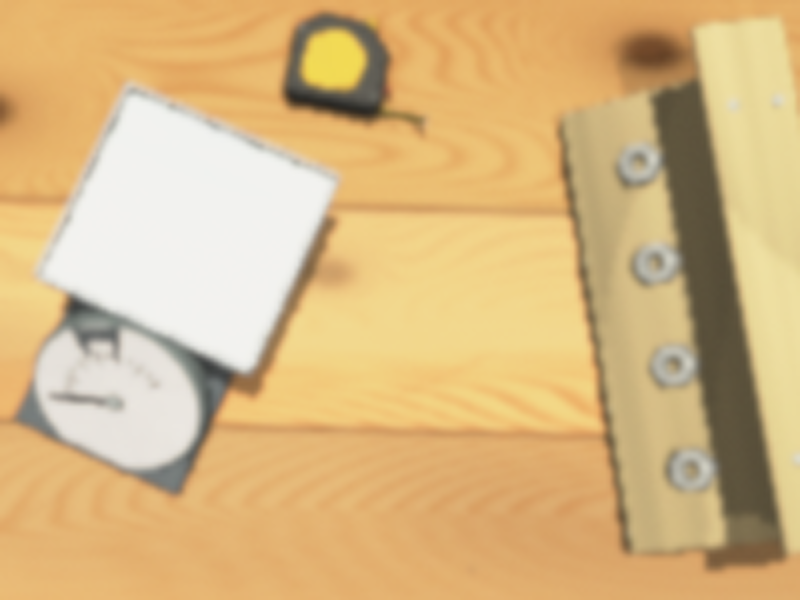

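```bash
cat > h.py <<'E'
import numpy as np,cv2
from scipy.optimize import least_squares
from scipy.spatial.transform import Rotation as Ro
from rig import ctrl,camera,camera_info
def proj(i,X):
    c=np.asarray(X)@np.array(i['R']).T+i['t']; return np.c_[i['fx']*c[:,0]/c[:,2]+i['cx'],i['fy']*c[:,1]/c[:,2]+i['cy']]
def fit(i,P,uv,p0):
    def W(p): return Ro.from_euler('z',p[2]).apply(P)+[p[0],p[1],0]
    s=least_squares(lambda p:(proj(i,W(p))-uv).ravel(),p0); return s.x,np.round(s.fun.reshape(-1,2),1)
def plan(p,R):
    "tool-frame turn (fraction of 90deg) then shift after the turn (units of 50mm)"
    o=ctrl.observe();Rc=Ro.from_quat(o['ee_rot'])
    rv=(Rc.inv()*R).as_rotvec()
    d=np.asarray(p)-o['position']
    print('t %.2f'%o['time'],'pos',np.round(o['position'],4),'w %.4f'%o['gripper_width'],'f',np.round(o['ft_force'],1))
    print(' turn units',np.round(rv/(np.pi/2),4),'deg %.1f'%np.degrees(np.linalg.norm(rv)),'shift units old axes',np.round(Rc.inv().apply(d)/.05,3),'new axes',np.round(R.inv().apply(d)/.05,3))
E
python3 - <<'E'
from h import *
i=camera_info('top')
s,c=np.sin(np.radians(35)),np.cos(np.radians(35))
P=np.array([[-.012*s,y,.055+.012*c] for y in(.0975,.0325,-.0325,-.0975)])
uv=np.array([(637,163),(655,263),(673,365),(690,470)])/4+[230,145]
print(fit(i,P,uv,[.4,-.1,-1.5]))
a,b=.0675,.0725;z=.100
# corners image: back-left, back-right, front-right, front-left
P=np.array([[a,b,z],[a,-b,z],[-a,-b,z],[-a,b,z],[-.112,0,.05]])
uv=np.array([(128,82),(340,177),(250,373),(38,272),(115,402)])/4+[230,145]
x,r=fit(i,P,uv,[.4,.2,-.4]);print(x,r)
# band: needle angle check on dial plane
Rz=Ro.from_euler('z',x[2])
n=np.array([-s*0-np.sqrt(.5),0,np.sqrt(.5)]);up=np.array([np.sqrt(.5),0,np.sqrt(.5)]);rt=np.array([0,-1,0])
C=np.array(i['R']).T@(-np.array(i['t']))
K=lambda q:(np.array(i['R']).T@np.array([(q[0]-i['cx'])/i['fx'],(q[1]-i['cy'])/i['fy'],1]))
def ang(q):
    q=np.array(q)/4+[230,145];d=K(q);N=Rz.apply(n);o=Rz.apply([-.112,0,.05])+[x[0],x[1],0]
    X=C+d*(N@(o-C))/(N@d)-o
    return np.degrees(np.arctan2(X@Rz.apply(up),X@Rz.apply(rt))),np.linalg.norm(X)
for q in[(55,397),(80,328),(118,350),(95,340),(100,345)]:print(q,ang(q))
E
```

```text
(array([ 0.52564586, -0.03834182, -1.42715345]), array([[ 0.1, -0.1],
       [-0.1, -0.1],
       [-0.2,  0.1],
       [ 0.1,  0.1]]))
[ 0.56643145  0.26476015 -0.40730541] [[ 0.2 -0.4]
 [ 0.6 -0.4]
 [ 0.2  0.5]
 [-1.1  0.8]
 [ 0.1 -0.6]]
(55, 397) (np.float64(-151.93944355529538), np.float64(0.04237318311874697))
(80, 328) (np.float64(131.1231506524079), np.float64(0.05444831695575411))
(118, 350) (np.float64(103.26800760489783), np.float64(0.03881815811953046))
(95, 340) (np.float64(123.31687876864886), np.float64(0.04465607111933368))
(100, 345) (np.float64(120.18475952709233), np.float64(0.04089380711099864))
```

```bash
cat >> h.py <<'E'
RK=np.array([.5256,-.0383,-1.4272]); SC=np.array([.5664,.2648,-.4073])
def rk(P): return Ro.from_euler('z',RK[2]).apply(P)+[RK[0],RK[1],0]
def sc(P): return Ro.from_euler('z',SC[2]).apply(P)+[SC[0],SC[1],0]
s,c=np.sin(np.radians(35)),np.cos(np.radians(35))
Z=np.array([s,0,-c]);Y=np.array([0,1,0]);X=np.cross(Y,Z)
RG=Ro.from_euler('z',RK[2])*Ro.from_matrix(np.c_[X,Y,Z])   # grasp orientation
RD=Ro.from_euler('z',RK[2])*Ro.from_matrix(np.c_[[-1,0,0],[0,1,0],[0,0,-1]]) # tool down, same heading
def grasp(k,h): return rk(np.array([0,-.0975+.065*(k-1),.055])-h*Z)
E
python3 -c "
from h import *
plan(grasp(1,.12),RG);print(grasp(1,.12))"
```

```text
t 0.10 pos [0.163  0.5509 0.2495] w 0.0855 f [-0.1 -0.5 -1. ]
 turn units [ 0.2203 -0.3449  0.7019] deg 73.1 shift units old axes [-7.951 -8.804  1.938] new axes [-8.173  3.54   8.072]
[0.41925381 0.01586819 0.15329825]
```

apply_moves --commands '[[[-0.6, -0.7, 0], [0, 0, 0], 0.05], [[-0.6, -0.7, 0], [0, 0, 0], 0.05], [[-0.6, -0.7, 0], [0, 0, 0], 0.05], [[-0.6, -0.7, 0], [0, 0, 0], 0.05], [[-0.6, -0.7, 0], [0, 0, 0], 0.05], [[-0.6, -0.7, 0], [0, 0, 0], 0.05], [[-0.6, -0.7, 0], [0, 0, 0], 0.05], [[-0.6, -0.7, 0], [0, 0, 0], 0.05], [[-0.6, -0.7, 0], [0, 0, 0], 0.05], [[-0.6, -0.7, 0], [0, 0, 0], 0.05], [[-0.6, -0.7, 0], [0, 0, 0], 0.05], [[-0.6, -0.7, 0], [0, 0, 0], 0.05]]'

```text
time: 1.3
position: [0.3893, 0.0447, 0.2502]
ee_rot: [0.144, 0.99, 0.0, 0.0]
ft_force: [0.8, 0.9, 1.5]
gripper_width: 0.0451
finger_force: 0.0
```

apply_moves --commands '[[[0, 0, 0], [0.025, -0.039, 0.079], 0.05], [[0, 0, 0], [0.025, -0.039, 0.079], 0.05], [[0, 0, 0], [0.025, -0.039, 0.079], 0.05], [[0, 0, 0], [0.025, -0.039, 0.079], 0.05], [[0, 0, 0], [0.025, -0.039, 0.079], 0.05], [[0, 0, 0], [0.025, -0.039, 0.079], 0.05], [[0, 0, 0], [0.025, -0.039, 0.079], 0.05], [[0, 0, 0], [0.025, -0.039, 0.079], 0.05], [[0, 0, 0], [0.02, -0.033, 0.07], 0.05], [[0, 0, 0], [0, 0, 0], 0.05]]'

```text
time: 2.3
position: [0.3893, 0.0475, 0.249]
ee_rot: [0.622, 0.723, -0.196, 0.227]
ft_force: [-0.2, -0.3, -0.0]
gripper_width: 0.0447
finger_force: 0.0
```

```bash
python3 -c "
from h import *
plan(grasp(1,.12),RG);print(np.round(ctrl.observe()['joints'],2))"
```

```text
t 2.30 pos [0.3893 0.0475 0.249 ] w 0.0447 f [-0.2 -0.3 -0. ]
 turn units [ 0.0014 -0.0009  0.0036] deg 0.4 shift units old axes [0.508 0.5   1.978] new axes [0.514 0.501 1.976]
[ 0.43  0.11  1.89 -0.59  1.38  0.47]
```

apply_moves --commands '[[[0.17, 0.17, 0.5], [0, 0, 0.003], 0.05], [[0.17, 0.17, 0.5], [0, 0, 0], 0.05], [[0.17, 0.16, 0.5], [0, 0, 0], 0.05], [[0, 0, 0.48], [0, 0, 0], 0.05], [[0, 0, 0], [0, 0, 0], 0.05]]'

```text
time: 2.8
position: [0.4174, 0.0131, 0.1528]
ee_rot: [0.625, 0.721, -0.197, 0.226]
ft_force: [0.1, 0.5, 0.4]
gripper_width: 0.0446
finger_force: 0.0
```

Run:
```python
from h import *
i=camera_info('wrist');im=camera('wrist')[:,:,::-1].copy()
plan(grasp(1,.025),RG)
for k in(1,2):
    q=proj(i,[grasp(k,.012)])[0];print(q);cv2.drawMarker(im,tuple(int(round(v)) for v in q),(0,0,255),0,12,1)
cv2.imwrite("pics/w1.png",im)
```

```text
t 2.85 pos [0.4183 0.0138 0.1541] w 0.0448 f [0.5 0.5 0.4]
 turn units [ 0.0002 -0.0013 -0.0007] deg 0.1 shift units old axes [0.036 0.024 1.891] new axes [0.04  0.024 1.891]
[288.09895586 217.78543414]
[386.32767015 217.91635164]
```

View pics/w1.png

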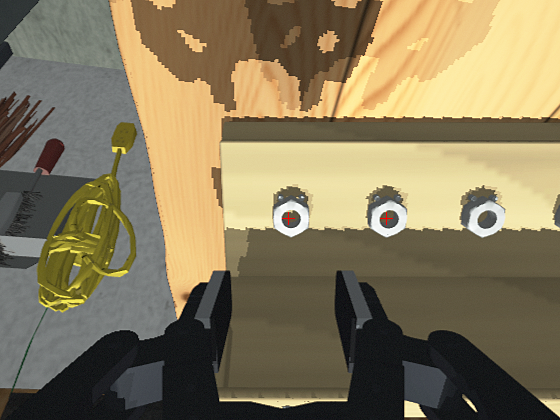

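Predicted marks (288,218) and (386,218) lie about 2 px left of the seen nuts (291,218) and (388,217). That is about 1.5 mm along the row, so I'm correcting and descending.

apply_moves --commands '[[[0.036, 0.054, 0.4], [0, 0, 0], 0.05], [[0, 0, 0.4], [0, 0, 0], 0.05], [[0, 0, 0.4], [0, 0, 0], 0.05], [[0, 0, 0.4], [0, 0, 0], 0.05], [[0, 0, 0.2], [0, 0, 0], 0.05], [[0, 0, 0.09], [0, 0, 0], 0.05], [[0, 0, 0], [0, 0, 0], 0.05]]'

```text
time: 3.55
position: [0.4303, -0.0368, 0.0765]
ee_rot: [0.625, 0.721, -0.194, 0.228]
ft_force: [-0.6, -0.4, 0.8]
gripper_width: 0.0447
finger_force: 0.0
```

```bash
python3 -c "
from h import *
plan(grasp(1,.022),RG)"
```

```text
t 3.55 pos [ 0.4303 -0.0368  0.0765] w 0.0447 f [-0.6 -0.4  0.8]
 turn units [ 0.0026 -0.0012 -0.002 ] deg 0.3 shift units old axes [-0.001 -0.068  0.085] new axes [-0.001 -0.067  0.086]
```

apply_moves --commands '[[[0, -0.04, 0.07], [0, 0, 0], 0.05], [[0, 0, 0], [0, 0, 0], 0.05], [[0, 0, 0], [0, 0, 0], -0.7], [[0, 0, 0], [0, 0, 0], -0.7], [[0, 0, 0], [0, 0, 0], -0.7], [[0, 0, 0], [0, 0, 0], -0.7], [[0, 0, 0], [0, 0, 0], -0.7]]'

```text
time: 4.25
position: [0.429, -0.0387, 0.0738]
ee_rot: [0.625, 0.721, -0.194, 0.229]
ft_force: [-0.9, 3.6, 5.9]
gripper_width: 0.0215
finger_force: 58.7
```

```bash
python3 -c "
from h import *
o=ctrl.observe();print(o['finger_force'])
plan(grasp(1,.022),RG)"
```

```text
58.690480567229315
t 4.25 pos [ 0.429  -0.0387  0.0738] w 0.0215 f [-0.9  3.6  5.9]
 turn units [ 0.0034 -0.0012 -0.0022] deg 0.4 shift units old axes [-0.005 -0.037  0.023] new axes [-0.005 -0.037  0.023]
```

apply_moves --commands '[[[0, 0, -0.2], [0, 0, 0], -0.7], [[0, 0, -0.4], [0, 0, 0], -0.7], [[0, 0, -0.5], [0, 0, 0], -0.7], [[0, 0, -0.6], [0, 0, 0], -0.7], [[0, 0, -0.7], [0, 0, 0], -0.7], [[0, 0, -0.7], [0, 0, 0], -0.7], [[0, 0, -0.5], [0, 0, 0], -0.7], [[0, 0, 0], [0, 0, 0], -0.7]]'

```text
time: 5.05
position: [0.4141, 0.0649, 0.2234]
ee_rot: [0.625, 0.721, -0.191, 0.229]
ft_force: [0.5, 0.5, -0.9]
gripper_width: 0.0213
finger_force: 59.4
```

Run:
```python
from h import *
plan(sc([.020,-.032,.16]),RD)
i=camera_info('wrist');im=camera('wrist')[:,:,::-1].copy();o=ctrl.observe();R=Ro.from_quat(o['ee_rot'])
for z in(0,.01,.019,.023): print(z,proj(i,[o['position']+R.apply([0,0,z])]).round(),end=' ')
cv2.imwrite("pics/w2.png",im)
```

```text
t 5.05 pos [0.4141 0.0649 0.2234] w 0.0213 f [ 0.5  0.5 -0.9]
 turn units [ 0.0068  0.3861 -0.0007] deg 34.8 shift units old axes [ 3.009  3.584 -0.5  ] new axes [2.765 3.592 1.267]
0 [[282. 307.]] 0.01 [[282. 294.]] 0.019 [[282. 283.]] 0.023 [[282. 279.]]
```

View pics/w2.png

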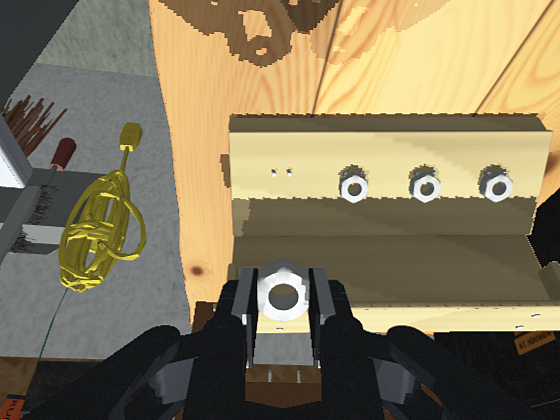

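The nut is held square in the jaws at about (283,295), and the three other nuts are in place.

apply_moves --commands '[[[0, 0, 0], [0.007, 0.08, 0], -0.7], [[0, 0, 0], [0, 0.08, 0], -0.7], [[0, 0, 0], [0, 0.08, 0], -0.7], [[0, 0, 0], [0, 0.08, 0], -0.7], [[0, 0, 0], [0, 0.066, 0], -0.7], [[0.45, 0.6, 0], [0, 0, 0], -0.7], [[0.45, 0.6, 0], [0, 0, 0], -0.7], [[0.45, 0.6, 0], [0, 0, 0], -0.7], [[0.45, 0.6, 0], [0, 0, 0], -0.7], [[0.45, 0.6, 0], [0, 0, 0], -0.7], [[0.45, 0.6, 0], [0, 0, 0], -0.7], [[0, 0, 0], [0, 0, 0], -0.7]]'

```text
time: 6.3
position: [0.5751, 0.2232, 0.2167]
ee_rot: [0.656, 0.754, -0.003, -0.001]
ft_force: [0.2, -1.0, -0.4]
gripper_width: 0.0219
finger_force: 59.4
```

```bash
python3 -c "
from h import *
plan(sc([.020,-.032,.1125]),RD)"
```

```text
t 6.30 pos [0.5751 0.2232 0.2167] w 0.0219 f [ 0.2 -1.  -0.4]
 turn units [-0.0038  0.001  -0.0031] deg 0.5 shift units old axes [ 0.097 -0.035  2.085] new axes [ 0.094 -0.047  2.084]
```

Descend gently, then pause and check the needle before release.

apply_moves --commands '[[[0.095, -0.045, 0.4], [-0.004, 0.001, -0.003], -0.7], [[0, 0, 0.5], [0, 0, 0], -0.7], [[0, 0, 0.4], [0, 0, 0], -0.7], [[0, 0, 0.3], [0, 0, 0], -0.7], [[0, 0, 0.2], [0, 0, 0], -0.7], [[0, 0, 0.15], [0, 0, 0], -0.7], [[0, 0, 0.1], [0, 0, 0], -0.7], [[0, 0, 0], [0, 0, 0], -0.7], [[0, 0, 0], [0, 0, 0], -0.7]]'

```text
time: 7.2
position: [0.5702, 0.2254, 0.1175]
ee_rot: [0.655, 0.756, 0.0, 0.001]
ft_force: [1.1, -0.0, 0.0]
gripper_width: 0.0214
finger_force: 59.4
```

```bash
cat >> h.py <<'E'
def needle(name):
    "crop of the dial from the top camera, zoomed"
    im=camera('top')[:,:,::-1]; n=im[215:275,230:300]
    cv2.imwrite(name,cv2.resize(n,None,fx=8,fy=8,interpolation=cv2.INTER_CUBIC))
E
python3 -c "
from h import *
plan(sc([.020,-.032,.1125]),RD);needle('pics/n0.png')"
```

```text
t 7.20 pos [0.5702 0.2254 0.1175] w 0.0214 f [ 1.1 -0.   0. ]
 turn units [ 0.0014  0.0007 -0.0009] deg 0.2 shift units old axes [0.036 0.044 0.1  ] new axes [0.036 0.044 0.1  ]
```

View pics/n0.png

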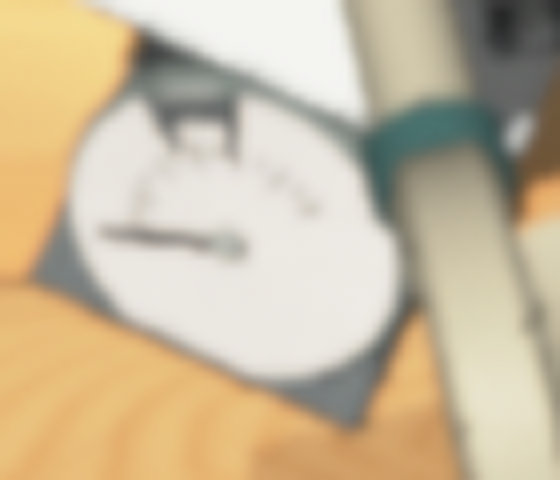

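Needle is still at zero, pointing left to (100,232) from its pivot at (232,245), with tabs at about (165,125) and (235,140). I'll lower 4 mm more and release.

apply_moves --commands '[[[0.03, 0.04, 0.05], [0, 0, 0], -0.7], [[0, 0, 0.04], [0, 0, 0], -0.7], [[0, 0, 0], [0, 0, 0], -0.7], [[0, 0, 0], [0, 0, 0], -0.7], [[0, 0, 0], [0, 0, 0], -0.7]]'

```text
time: 7.75
position: [0.5716, 0.2272, 0.1126]
ee_rot: [0.655, 0.756, 0.0, 0.001]
ft_force: [-0.2, -0.1, 0.1]
gripper_width: 0.0217
finger_force: 59.5
```

```bash
cat >> h.py <<'E'
def dial(im=None,r0=.015,r1=.036):
    "clockwise angle (rad) of the needle from its empty direction, and tab angles, by darkness over angle"
    i=camera_info('top'); g=cv2.cvtColor(camera('top') if im is None else im,cv2.COLOR_RGB2GRAY)
    q=np.sqrt(.5); A=np.radians(np.arange(-60,240,1.))
    def prof(rs):
        v=0
        for r in rs:
            P=np.c_[-.112+q*r*np.sin(A),-r*np.cos(A),.05+q*r*np.sin(A)]
            uv=proj(i,sc(P)).astype(np.float32)+np.float32([.14,-.15])
            v=v+cv2.remap(g,uv[:,0].copy(),uv[:,1].copy(),1).ravel().astype(float)
        return v/len(rs)
    n=prof(np.arange(r0,r1,.003)); b=prof([.046,.048,.050])
    k=n.argmin(); w=np.clip(np.median(n)-20-n[max(0,k-12):k+13],0,None)
    a=(w*A[max(0,k-12):k+13]).sum()/w.sum()
    print('needle deg %.1f'%np.degrees(a),'rad %.2f'%(np.radians(208)-a),'dark %.0f/%.0f'%(n.min(),np.median(n)))
    return A,b
E
python3 - <<'E'
from h import *
plan(sc([.020,-.032,.1125]),RD)
dial(cv2.imread('pics/top0.png')[:,:,::-1].copy());A,b=dial();print([(int(round(np.degrees(a))),int(v)) for a,v in zip(A,b)][145:255:3])
E
```

```text
t 7.75 pos [0.5716 0.2272 0.1126] w 0.0217 f [-0.2 -0.1  0.1]
 turn units [ 0.0009  0.0007 -0.0008] deg 0.1 shift units old axes [0.004 0.01  0.002] new axes [0.004 0.01  0.002]
needle deg 207.2 rad 0.01 dark 153/223
needle deg 187.4 rad 0.36 dark 156/228
[(85, 230), (88, 230), (91, 230), (94, 230), (97, 228), (100, 222), (103, 198), (106, 147), (109, 118), (112, 123), (115, 126), (118, 128), (121, 131), (124, 131), (127, 128), (130, 120), (133, 115), (136, 127), (139, 159), (142, 196), (145, 219), (148, 226), (151, 228), (154, 229), (157, 229), (160, 230), (163, 229), (166, 229), (169, 230), (172, 229), (175, 228), (178, 225), (181, 221), (184, 215), (187, 214), (190, 218), (193, 225)]
```

apply_moves --commands '[[[0, 0, 0], [0, 0, 0], -0.3], [[0, 0, 0], [0, 0, 0], 0.0], [[0, 0, 0], [0, 0, 0], 0.05], [[0, 0, -0.2], [0, 0, 0], 0.05], [[0, 0, -0.6], [0, 0, 0], 0.05], [[0, 0, -0.9], [0, 0, 0], 0.05], [[0, 0, -0.6], [0, 0, 0], 0.05], [[0, 0, 0], [0, 0, 0], 0.05]]'

```text
time: 8.6
position: [0.5743, 0.2281, 0.2339]
ee_rot: [0.655, 0.756, 0.005, 0.004]
ft_force: [0.1, -0.4, 0.1]
gripper_width: 0.0447
finger_force: 0.0
```

Run:
```python
from h import *
dial();plan(grasp(2,.12)+RG.apply([0,.0015,0]),RG)
```

```text
needle deg 185.3 rad 0.40 dark 149/222
t 8.65 pos [0.5729 0.2277 0.2311] w 0.0447 f [ 0.2  0.8 -0.4]
 turn units [ 0.0047 -0.3887 -0.0023] deg 35.0 shift units old axes [-3.755 -2.324  1.539] new axes [-2.181 -2.317  3.427]
```

apply_moves --commands '[[[-0.6, -0.38, 0], [0, 0, 0], 0.05], [[-0.64, -0.39, 0], [0, 0, 0], 0.05], [[-0.64, -0.39, 0], [0, 0, 0], 0.05], [[-0.64, -0.39, 0.2], [0, 0, 0], 0.05], [[-0.64, -0.39, 0.6], [0, 0, 0], 0.05], [[-0.6, -0.38, 0.7], [0, 0, 0], 0.05], [[0, 0, 0], [0.005, -0.08, -0.002], 0.05], [[0, 0, 0], [0, -0.08, 0], 0.05], [[0, 0, 0], [0, -0.08, 0], 0.05], [[0, 0, 0], [0, -0.08, 0], 0.05], [[0, 0, 0], [0, -0.068, 0], 0.05], [[0, 0, 0], [0, 0, 0], 0.05]]'

```text
time: 9.85
position: [0.4817, 0.0264, 0.1501]
ee_rot: [0.621, 0.724, -0.201, 0.224]
ft_force: [-1.1, -0.3, 1.3]
gripper_width: 0.0448
finger_force: 0.0
```

Run:
```python
from h import *
dial();plan(grasp(2,.0245)+RG.apply([0,.0015,0]),RG)
```

```text
needle deg 183.9 rad 0.42 dark 154/186
t 9.90 pos [0.4822 0.0257 0.1509] w 0.0446 f [0.3 0.4 0.5]
 turn units [-0.0044 -0.0007  0.0066] deg 0.7 shift units old axes [-0.042  0.068  1.878] new axes [-0.039  0.056  1.878]
```

apply_moves --commands '[[[-0.04, 0.055, 0.4], [-0.004, 0, 0.006], 0.05], [[0, 0, 0.4], [0, 0, 0], 0.05], [[0, 0, 0.4], [0, 0, 0], 0.05], [[0, 0, 0.35], [0, 0, 0], 0.05], [[0, 0, 0.2], [0, 0, 0], 0.05], [[0, 0, 0.1], [0, 0, 0], 0.05], [[0, 0, 0], [0, 0, 0], 0.05]]'

```text
time: 10.6
position: [0.4938, -0.0298, 0.0779]
ee_rot: [0.626, 0.719, -0.196, 0.228]
ft_force: [0.4, 0.3, -0.1]
gripper_width: 0.0451
finger_force: 0.0
```

Run:
```python
from h import *
plan(grasp(2,.0235)+RG.apply([0,.0015,0]),RG)
```

```text
t 10.60 pos [ 0.4938 -0.0298  0.0779] w 0.0451 f [ 0.4  0.3 -0.1]
 turn units [ 0.0003 -0.0005 -0.0035] deg 0.3 shift units old axes [ 0.05  -0.016  0.054] new axes [ 0.05  -0.016  0.054]
```

apply_moves --commands '[[[0.05, -0.016, 0.055], [0, 0, -0.003], 0.05], [[0, 0, 0], [0, 0, 0], 0.05], [[0, 0, 0], [0, 0, 0], -0.7], [[0, 0, 0], [0, 0, 0], -0.7], [[0, 0, 0], [0, 0, 0], -0.7], [[0, 0, 0], [0, 0, 0], -0.7], [[0, 0, 0], [0, 0, 0], -0.7]]'

```text
time: 11.3
position: [0.4935, -0.0281, 0.0749]
ee_rot: [0.624, 0.721, -0.196, 0.228]
ft_force: [-2.3, 4.9, 6.5]
gripper_width: 0.0215
finger_force: 59.8
```

apply_moves --commands '[[[0, 0, -0.2], [0, 0, 0], -0.7], [[0, 0, -0.4], [0, 0, 0], -0.7], [[0, 0, -0.5], [0, 0, 0], -0.7], [[0, 0, -0.6], [0, 0, 0], -0.7], [[0, 0, -0.7], [0, 0, 0], -0.7], [[0, 0, -0.7], [0, 0, 0], -0.7], [[0, 0, -0.5], [0, 0, 0], -0.7], [[0, 0, 0], [0, 0, 0], -0.7]]'

```text
time: 12.1
position: [0.4794, 0.0755, 0.2245]
ee_rot: [0.624, 0.722, -0.193, 0.229]
ft_force: [0.4, -0.5, -0.1]
gripper_width: 0.0212
finger_force: 60.0
```

Run:
```python
from h import *
plan(sc([0,0,.16]),RD)
```

```text
t 12.10 pos [0.4794 0.0755 0.2245] w 0.0212 f [ 0.4 -0.5 -0.1]
 turn units [0.0052 0.3875 0.0008] deg 34.9 shift units old axes [ 3.61   2.266 -0.923] new axes [3.498 2.263 1.29 ]
```

Nut 2 held (width and force as before). Carry it to the tray middle.

apply_moves --commands '[[[0, 0, 0], [0.005, 0.08, 0], -0.7], [[0, 0, 0], [0, 0.08, 0], -0.7], [[0, 0, 0], [0, 0.08, 0], -0.7], [[0, 0, 0], [0, 0.08, 0], -0.7], [[0, 0, 0], [0, 0.067, 0], -0.7], [[0.5, 0.3, 0], [0, 0, 0], -0.7], [[0.6, 0.4, 0], [0, 0, 0], -0.7], [[0.6, 0.4, 0], [0, 0, 0], -0.7], [[0.6, 0.4, 0], [0, 0, 0], -0.7], [[0.6, 0.4, 0], [0, 0, 0], -0.7], [[0.6, 0.36, 0], [0, 0, 0], -0.7], [[0, 0, 0], [0, 0, 0], -0.7]]'

```text
time: 13.3
position: [0.5663, 0.2654, 0.2183]
ee_rot: [0.655, 0.756, -0.003, -0.002]
ft_force: [-0.7, -0.8, -0.4]
gripper_width: 0.0218
finger_force: 61.1
```

Run:
```python
from h import *
plan(sc([0,0,.111]),RD)
```

```text
t 13.30 pos [0.5663 0.2654 0.2183] w 0.0218 f [-0.7 -0.8 -0.4]
 turn units [-0.0044  0.0009 -0.0004] deg 0.4 shift units old axes [-0.01   0.015  2.147] new axes [-0.013 -0.     2.147]
```

apply_moves --commands '[[[0, 0, 0.4], [-0.004, 0.001, 0], -0.7], [[0, 0, 0.5], [0, 0, 0], -0.7], [[0, 0, 0.45], [0, 0, 0], -0.7], [[0, 0, 0.3], [0, 0, 0], -0.7], [[0, 0, 0.2], [0, 0, 0], -0.7], [[0, 0, 0.15], [0, 0, 0], -0.7], [[0, 0, 0.07], [0, 0, 0], -0.7], [[0, 0, 0.06], [0, 0, 0], -0.7], [[0, 0, 0], [0, 0, 0], -0.7], [[0, 0, 0], [0, 0, 0], -0.7], [[0, 0, 0], [0, 0, 0], -0.7]]'

```text
time: 14.4
position: [0.5657, 0.2625, 0.1147]
ee_rot: [0.656, 0.755, 0.0, 0.001]
ft_force: [-0.4, -0.7, -0.7]
gripper_width: 0.021
finger_force: 60.3
```

Run:
```python
from h import *
plan(sc([0,0,.111]),RD);dial()
```

```text
t 14.40 pos [0.5657 0.2625 0.1147] w 0.0210 f [-0.4 -0.7 -0.7]
 turn units [ 0.0012  0.0006 -0.0018] deg 0.2 shift units old axes [0.044 0.02  0.074] new axes [0.043 0.02  0.074]
needle deg 123.7 rad 1.47 dark 107/157
```

apply_moves --commands '[[[0.03, 0.01, 0.04], [0, 0, 0], -0.7], [[0, 0, 0.03], [0, 0, 0], -0.7], [[0, 0, 0], [0, 0, 0], -0.7], [[0, 0, 0], [0, 0, 0], -0.7]]'

```text
time: 14.85
position: [0.5657, 0.264, 0.1106]
ee_rot: [0.656, 0.755, -0.0, 0.001]
ft_force: [0.0, 0.5, 0.8]
gripper_width: 0.0213
finger_force: 59.9
```

apply_moves --commands '[[[0, 0, 0], [0, 0, 0], -0.3], [[0, 0, 0], [0, 0, 0], 0.0], [[0, 0, 0], [0, 0, 0], 0.05], [[0, 0, -0.2], [0, 0, 0], 0.05], [[0, 0, -0.6], [0, 0, 0], 0.05], [[0, 0, -0.9], [0, 0, 0], 0.05], [[0, 0, -0.6], [0, 0, 0], 0.05], [[0, 0, 0], [0, 0, 0], 0.05]]'

```text
time: 15.65
position: [0.5684, 0.265, 0.2321]
ee_rot: [0.656, 0.755, 0.005, 0.004]
ft_force: [-0.3, 0.3, 0.0]
gripper_width: 0.0449
finger_force: 0.0
```

Run:
```python
from h import *
dial();plan(grasp(3,.12)+RG.apply([0,.0015,0]),RG)
```

```text
needle deg 46.1 rad 2.82 dark 80/112
t 15.70 pos [0.567  0.2645 0.2292] w 0.0449 f [ 0.2 -0.2 -0.3]
 turn units [ 0.0039 -0.3889 -0.0032] deg 35.0 shift units old axes [-4.501 -1.004  1.511] new axes [-2.814 -1.006  3.824]
```

Move to nut 3's approach (the arm hides the dial for now).

apply_moves --commands '[[[-0.7, -0.16, 0], [0, 0, 0], 0.05], [[-0.76, -0.17, 0], [0, 0, 0], 0.05], [[-0.76, -0.17, 0], [0, 0, 0], 0.05], [[-0.76, -0.17, 0.2], [0, 0, 0], 0.05], [[-0.76, -0.17, 0.6], [0, 0, 0], 0.05], [[-0.76, -0.17, 0.7], [0, 0, 0], 0.05], [[0, 0, 0], [0.004, -0.08, -0.003], 0.05], [[0, 0, 0], [0, -0.08, 0], 0.05], [[0, 0, 0], [0, -0.08, 0], 0.05], [[0, 0, 0], [0, -0.08, 0], 0.05], [[0, 0, 0], [0, -0.068, 0], 0.05], [[0, 0, 0], [0, 0, 0], 0.05]]'

```text
time: 16.9
position: [0.5455, 0.0378, 0.1495]
ee_rot: [0.621, 0.724, -0.201, 0.224]
ft_force: [0.1, 0.3, -0.4]
gripper_width: 0.0448
finger_force: 0.0
```

Run:
```python
from h import *
dial();needle('pics/n2.png');plan(grasp(3,.0245)+RG.apply([0,.0015,0]),RG)
```

```text
needle deg 162.5 rad 0.79 dark 163/229
t 17.00 pos [0.5467 0.0362 0.1513] w 0.0449 f [-0.6  0.1  0.3]
 turn units [-0.0036 -0.0011  0.0046] deg 0.5 shift units old axes [-0.056  0.06   1.899] new axes [-0.053  0.05   1.899]
```

View pics/n2.png

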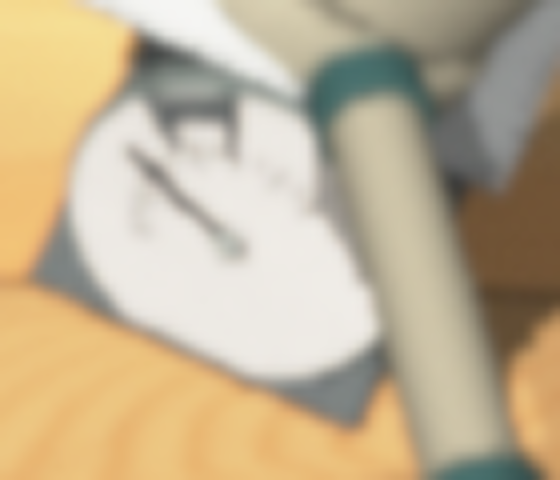

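With two nuts the needle tip is at (130,150), still short of the band's lower tab at (165,125). A third nut is needed.

apply_moves --commands '[[[-0.01, 0.055, 0.4], [-0.004, 0, 0.004], 0.05], [[0, 0, 0.4], [0, 0, 0], 0.05], [[0, 0, 0.4], [0, 0, 0], 0.05], [[0, 0, 0.36], [0, 0, 0], 0.05], [[0, 0, 0.2], [0, 0, 0], 0.05], [[0, 0, 0.1], [0, 0, 0], 0.05], [[0, 0, 0], [0, 0, 0], 0.05]]'

```text
time: 17.7
position: [0.5578, -0.0178, 0.0766]
ee_rot: [0.625, 0.72, -0.196, 0.228]
ft_force: [0.3, -0.8, -0.6]
gripper_width: 0.0448
finger_force: 0.0
```

Run:
```python
from h import *
plan(grasp(3,.0235)+RG.apply([0,.0015,0]),RG)
```

```text
t 17.70 pos [ 0.5578 -0.0178  0.0766] w 0.0448 f [ 0.3 -0.8 -0.6]
 turn units [ 0.0009 -0.0004 -0.002 ] deg 0.2 shift units old axes [-0.01  -0.016  0.063] new axes [-0.01  -0.016  0.063]
```

apply_moves --commands '[[[-0.01, -0.016, 0.055], [0, 0, -0.002], 0.05], [[0, 0, 0], [0, 0, 0], 0.05], [[0, 0, 0], [0, 0, 0], -0.7], [[0, 0, 0], [0, 0, 0], -0.7], [[0, 0, 0], [0, 0, 0], -0.7], [[0, 0, 0], [0, 0, 0], -0.7], [[0, 0, 0], [0, 0, 0], -0.7]]'

```text
time: 18.4
position: [0.5578, -0.0185, 0.0752]
ee_rot: [0.624, 0.722, -0.195, 0.228]
ft_force: [-0.4, 4.7, 5.9]
gripper_width: 0.0209
finger_force: 58.9
```

apply_moves --commands '[[[0, 0, -0.2], [0, 0, 0], -0.7], [[0, 0, -0.4], [0, 0, 0], -0.7], [[0, 0, -0.5], [0, 0, 0], -0.7], [[0, 0, -0.6], [0, 0, 0], -0.7], [[0, 0, -0.7], [0, 0, 0], -0.7], [[0, 0, -0.7], [0, 0, 0], -0.7], [[0, 0, -0.5], [0, 0, 0], -0.7], [[0, 0, 0], [0, 0, 0], -0.7]]'

```text
time: 19.2
position: [0.5434, 0.0852, 0.2249]
ee_rot: [0.624, 0.722, -0.193, 0.229]
ft_force: [0.6, 0.4, -0.4]
gripper_width: 0.0213
finger_force: 59.2
```

Run:
```python
from h import *
plan(sc([-.02,.032,.16]),RD)
```

```text
t 19.20 pos [0.5434 0.0852 0.2249] w 0.0213 f [ 0.6  0.4 -0.4]
 turn units [0.0053 0.3876 0.0015] deg 34.9 shift units old axes [ 4.223  0.974 -1.354] new axes [4.243 0.963 1.298]
```

apply_moves --commands '[[[0, 0, 0], [0.005, 0.08, 0], -0.7], [[0, 0, 0], [0, 0.08, 0], -0.7], [[0, 0, 0], [0, 0.08, 0], -0.7], [[0, 0, 0], [0, 0.08, 0], -0.7], [[0, 0, 0], [0, 0.067, 0], -0.7], [[0.65, 0.16, 0], [0, 0, 0], -0.7], [[0.72, 0.16, 0], [0, 0, 0], -0.7], [[0.72, 0.16, 0], [0, 0, 0], -0.7], [[0.72, 0.16, 0], [0, 0, 0], -0.7], [[0.72, 0.16, 0], [0, 0, 0], -0.7], [[0.7, 0.16, 0], [0, 0, 0], -0.7], [[0, 0, 0], [0, 0, 0], -0.7]]'

```text
time: 20.4
position: [0.5591, 0.3026, 0.2189]
ee_rot: [0.654, 0.756, -0.003, -0.002]
ft_force: [0.1, -1.0, 0.8]
gripper_width: 0.0211
finger_force: 59.2
```

Run:
```python
from h import *
plan(sc([-.02,.032,.1085]),RD)
```

```text
t 20.40 pos [0.5591 0.3026 0.2189] w 0.0211 f [ 0.1 -1.   0.8]
 turn units [-0.0051  0.0007  0.0009] deg 0.5 shift units old axes [-0.012  0.047  2.209] new axes [-0.015  0.03   2.209]
```

apply_moves --commands '[[[0, 0.02, 0.4], [-0.005, 0.001, 0.001], -0.7], [[0, 0, 0.5], [0, 0, 0], -0.7], [[0, 0, 0.45], [0, 0, 0], -0.7], [[0, 0, 0.35], [0, 0, 0], -0.7], [[0, 0, 0.2], [0, 0, 0], -0.7], [[0, 0, 0.15], [0, 0, 0], -0.7], [[0, 0, 0.08], [0, 0, 0], -0.7], [[0, 0, 0.07], [0, 0, 0], -0.7], [[0, 0, 0], [0, 0, 0], -0.7], [[0, 0, 0], [0, 0, 0], -0.7]]'

```text
time: 21.4
position: [0.5612, 0.2993, 0.1118]
ee_rot: [0.656, 0.755, 0.001, 0.001]
ft_force: [0.4, 0.0, -0.4]
gripper_width: 0.0214
finger_force: 59.3
```

Run:
```python
from h import *
plan(sc([-.02,.032,.1085]),RD)
```

```text
t 21.40 pos [0.5612 0.2993 0.1118] w 0.0214 f [ 0.4  0.  -0.4]
 turn units [ 0.0021  0.0006 -0.002 ] deg 0.3 shift units old axes [ 0.056 -0.002  0.065] new axes [ 0.056 -0.002  0.065]
```

Lower the last 3 mm, release, lift and back away from the dial view (keeping high).

apply_moves --commands '[[[0.03, 0, 0.04], [0, 0, 0], -0.7], [[0, 0, 0.025], [0, 0, 0], -0.7], [[0, 0, 0], [0, 0, 0], -0.7], [[0, 0, 0], [0, 0, 0], -0.7], [[0, 0, 0], [0, 0, 0], -0.3], [[0, 0, 0], [0, 0, 0], 0.0], [[0, 0, 0], [0, 0, 0], 0.05], [[0, 0, -0.2], [0, 0, 0], 0.05], [[0, 0, -0.6], [0, 0, 0], 0.05], [[0, 0, -0.9], [0, 0, 0], 0.05], [[0, 0, -0.6], [0, 0, 0], 0.05], [[0, 0, 0], [0, 0, 0], 0.05]]'

```text
time: 22.6
position: [0.5631, 0.3019, 0.2295]
ee_rot: [0.656, 0.755, 0.006, 0.004]
ft_force: [0.4, -0.2, 0.1]
gripper_width: 0.0448
finger_force: 0.0
```

apply_moves --commands '[[[-0.7, -0.7, 0], [0, 0, 0], 0.05], [[-0.7, -0.7, 0], [0, 0, 0], 0.05], [[-0.7, -0.7, 0], [0, 0, 0], 0.05], [[-0.7, -0.7, 0], [0, 0, 0], 0.05], [[-0.7, -0.7, 0], [0, 0, 0], 0.05], [[-0.7, -0.4, 0], [0, 0, 0], 0.05], [[0, 0, 0], [0, 0, 0], 0.05], [[0, 0, 0], [0, 0, 0], 0.05]]'

```text
time: 23.4
position: [0.3965, 0.0651, 0.2229]
ee_rot: [0.657, 0.754, 0.001, 0.001]
ft_force: [-1.2, -0.4, 1.1]
gripper_width: 0.0447
finger_force: 0.0
```

Run:
```python
from h import *
dial()
im=camera('top')[:,:,::-1][150:285,225:420];cv2.imwrite('pics/n3.png',cv2.resize(im,None,fx=4,fy=4,interpolation=cv2.INTER_CUBIC))
```

```text
needle deg 135.6 rad 1.26 dark 154/228
```

View pics/n3.png

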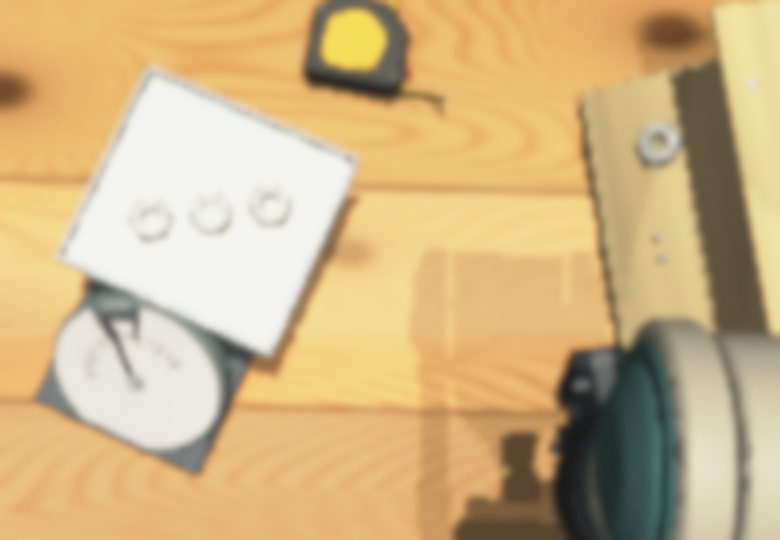

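Three nuts lie in the tray and nut 4 is still on the rack. The needle, from (137,385) to about (97,312), points at the lower tab, and the oblique view leaves it ambiguous. The scene camera sees the dial more squarely, so I'll check there.

Run:
```python
from h import *
i=camera_info('scene');im=camera('scene');cv2.imwrite('pics/s3f.png',im[:,:,::-1])
# rectify the dial plane face-on from both cameras
def rect(name,im,h=0):
    i=camera_info(name);q=np.sqrt(.5);g=np.linspace(-.065,.065,390);u,v=np.meshgrid(g,-g)
    P=np.c_[(-.112+q*v-q*h).ravel(),(-u).ravel(),(.05+q*v+q*h).ravel()]
    uv=proj(i,sc(P)).astype(np.float32).reshape(390,390,2)
    o=cv2.remap(im,uv[...,0].copy(),uv[...,1].copy(),cv2.INTER_CUBIC)
    return o
a=rect('scene',im);b=rect('top',camera('top'))
cv2.imwrite('pics/r3.png',np.hstack([a,b])[:,:,::-1])
```

```text
(no output)
```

View pics/r3.png

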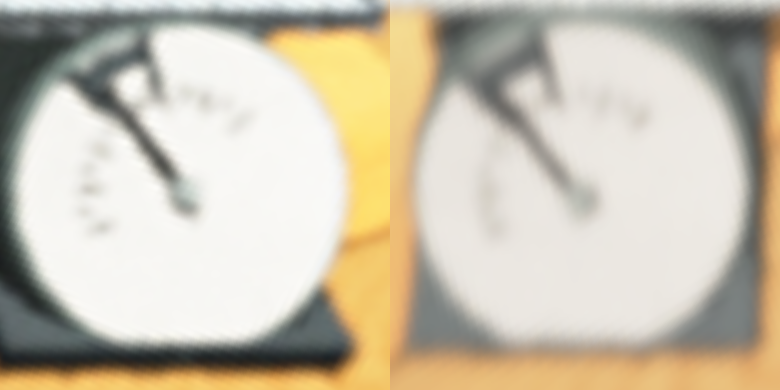

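Face-on, the hub is at (182,194) with the needle at about 127°, and the tabs sit at about 104° and 134°, so it looks inside. I'll confirm numerically against the empty picture.

Run:
```python
from h import *
i=camera_info('scene');q=np.sqrt(.5)
def ang(f,h):
    g=cv2.cvtColor(cv2.imread(f),cv2.COLOR_BGR2GRAY);A=np.radians(np.arange(60,240,.5));v=0
    for r in np.arange(.010,.030,.002):
        P=np.c_[-.112+q*(r*np.sin(A)+h),-r*np.cos(A),.05+q*(r*np.sin(A)+h)]
        uv=proj(i,sc(P)).astype(np.float32);v=v+cv2.remap(g,uv[:,0].copy(),uv[:,1].copy(),1).ravel().astype(float)
    k=v.argmin();s=slice(max(0,k-20),k+21);w=np.clip(np.median(v)-.5*(np.median(v)-v.min())-v[s],0,None);return np.degrees((w*A[s]).sum()/w.sum())
for h in(-.001,.001):   # hub offset in the rectified picture
    a,b=ang('pics/scene0.png',h),ang('pics/s3f.png',h);print(h,a,b,np.radians(a-b))
```

```text
-0.001 198.83860603064755 132.98660508900448 1.1493342354580778
0.001 204.17034154777346 136.63242280285039 1.178759052043304
```

Run:
```python
from h import *
q=np.sqrt(.5);A=np.radians(np.arange(60,240,.5))
def prof(n,f,u,v,rs):
    i=camera_info(n);g=cv2.cvtColor(f if not isinstance(f,str) else cv2.imread(f),cv2.COLOR_BGR2GRAY);o=0
    for r in rs:
        y=r*np.sin(A)+v;P=np.c_[-.112+q*y,-(r*np.cos(A)+u),.05+q*y]
        uv=proj(i,sc(P)).astype(np.float32);o=o+cv2.remap(g,uv[:,0].copy(),uv[:,1].copy(),1).ravel().astype(float)
    return o/len(rs)
def ang(v):
    k=v.argmin();s=slice(max(0,k-20),k+21);w=np.clip((np.median(v)+v.min())/2-v[s],0,None);return np.degrees((w*A[s]).sum()/w.sum())
t=camera('top')[:,:,::-1].copy();N=np.arange(.010,.032,.002)
for n,f0,f1,hub,cen in(('scene','pics/scene0.png','pics/s3f.png',(-.0043,.0003),(-.0045,.003)),('top','pics/top0.png',t,(-.001,-.0017),(-.0012,.003))):
    a,b=[ang(prof(n,f,*hub,N)) for f in(f0,f1)]
    p=prof(n,f0,*cen,[.047,.048,.049]);m=p<(np.median(p)+p.min())/2;m&=np.degrees(A)<165;B=np.degrees(A[m])
    print(n,'zero %.1f now %.1f value %.2f'%(a,b,np.radians(a-b)),'band %.1f..%.1f'%(B.min(),B.max()))
```

```text
scene zero 207.5 now 125.3 value 1.43 band 103.0..137.5
top zero 203.4 now 130.1 value 1.28 band 103.5..140.0
```

Both cameras put the needle (125–130°) inside the band (about 105–135°), so I'm handing in.

```bash
python3 -c "
from rig import workorder
print(workorder.close_job())"
```

```text
the job is handed in; nothing more can be done
None
```

Job handed in at about 24 s of the 64 s allowed: three nuts (1, 2 and 3) lie in the scale tray with the needle measured inside the target band from both cameras, and nut 4 is still on the rack.

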